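Third hand for the last planter slat

TASK

I am about to screw the last slat onto this herb planter and need a third hand: pick up the loose slat, seat it on edge in the open place above the fitted front slat, with its ends flush with the planter's ends, and press it flat against both end panels with a steady push of about 10 N. Keep that push up for at least three seconds, never shoving hard, and finish while still holding the slat pressed there, so that I can drive the screws; leave the other things on the table alone.

Things in the scene. Friction and masses are not known exactly. Their poses are not given: they have to be found in the camera images.
- slat: The loose softwood slat, 18 mm thick (its x), 280 mm long (its y) and 45 mm high (its z), about 0.1 kg, two small screw holes near each end. It starts standing on its long edge on the table and is the same either way round. Origin: centre of its underside. It can be gripped across its 18 mm thickness from above at mid-length.
- planter: The unfinished herb planter of the same wood, 280 mm long, 105 mm high, fixed. Its front looks along its own -x (roughly to the robot), y along the front, z up. Origin: at table height, mid-length, on the upright plane of the end panels' front faces. One front slat is already fitted: 280 mm long, x from -18 mm to 0, its top edge 60 mm above the table; the loose slat belongs on that edge.
- seat (a point): Where the loose slat's origin belongs, same axes as the planter: mid-length and mid-thickness of the fitted front slat's top edge, 60 mm above the table, 9 mm in front of the end panels' front plane. Pressing down hard on this edge makes friction there that takes away part of the forward push.
- shell: All of the planter except its fitted front slat: end panels, floor, back (170 mm behind the front plane) and a low bench stop behind it. Axes as the planter. The slat's push on it, along the planter's +x, is what counts. Rigid, well under a millimetre of give: feed the push in small steps. The front is open between the end panels, so a finger fits behind the slat there (floor top at 30 mm).
- end_left: The planter's end panel at its +y end: two square 27 mm posts with 18 mm slats on their outside; 170 mm deep, 105 mm high; outer face 140 mm from mid-length, front face from 95 to 140 mm. Same origin and axes as the planter.
- end_right: The same panel, mirrored, at the planter's -y end. Same origin and axes as the planter.
- pot: Bystander: terracotta pot, 132 mm across, 110 mm high, with seedlings and a thin bamboo stake with a spring clip, 215 mm high in all. Origin: centre of its underside. Leave alone.
- jar: Bystander: glass propagation jar with a steel lid, 72 mm across, 120 mm high. Origin: centre of its underside. Leave alone.
- trowel: Bystander: steel trowel with a wooden handle lying on the table, 317 mm long along its x (blade to +x), 28 mm high. Leave alone.
- dibber: Bystander: green plastic dibber with a T handle lying on the table, 255 mm long along its x (tip to +x), 27 mm high. Leave alone.

How it is judged:
By the outcome, as a careful person would: the job done as asked, in the order asked, and still so for the second after the job is handed in, while the arm keeps its last pose, push and grip.
It also fails if it takes over 64 s, if anything falls off the work surface, if the arm or the gripper's body presses on something with over 40 N, if the wrist force passes 120 N, or if a joint passes its speed limit or range.

ROBOT

A 7-joint arm with a two-finger parallel gripper is mounted at the origin on the work surface. World frame = base frame: x ahead of the robot, y to its left, z up, the work surface at z = 0. Lengths are in m, angles in rad, forces in N, time in s.
With the tool pointing down it reaches from about 0.4 to 0.85 m from the base axis. Payload 10.4 kg.
Tool frame: the origin (TCP) lies between the finger pads; the fingertips stand ahead of it and the grasp point (between the pads) lies 6 mm ahead of it (bot.tcp_to_tips is the z of the fingertips in the tool frame, in m); z points along the fingers, y is the line along which they close (so a half turn about z gives the same grasp; the last joint's range is limited). The gripper opens to 85 mm and grips with 20 to 120 N. Pads are 22 mm wide; open, the fingers measure 114 mm over their backs; the gripper's body (76 mm by 85 mm) begins 54 mm behind the grasp point. The pads swing forward as they close: fully open they stand 13 mm farther back than shut.
Start: joints at [-0.023, 0.332, -0.065, 1.46, 0.022, 1.35, -0.088], TCP at [0.625, 0, 0.256] pointing down, gripper open.
Joint ranges: [-2.6, 2.6], [-0.5, 2.12], [-1.47, 1.34], [0.16, 2.42], [-1.27, 4.41], [0.06, 2.06], [-2.6, 2.6]. Speed limits (rad/s): [2.22, 2.22, 2.79, 2.79, 3.14, 3.14, 3.14].

INTERFACE

Orientations are given as a rotation vector (axis times angle).
In Python, from workcell import bot, claw, solver, monitor, vision, finish_job, nets gives the robot as it stands. Calls block until the motion is done:
- bot.goto(position, orientation): joint-space move of the TCP to a pose.
- bot.movel(position, ori=None, feed=0.15, contact_N=None): straight line of the TCP; ori=None keeps the orientation; feed is the mean speed in m/s. With contact_N (N) it stops when the force on the tool has changed by that much, and returns True; else False.
- bot.goto_joints(angles): joint-space move.
- claw.gripper_to(opening, f_grip=None): opening from 0.0 (shut) to 1.0 (fully open); f_grip is the grip in N (None keeps the last); returns when the fingers have stopped.
- bot.pause(seconds).
- solver.inverse_kinematics(position, orientation): joint angles nearest the present ones, or None.
- monitor.sense(): the state.
- vision.read_camera(name): name is "scene" or "side" or "wrist"; returns the picture (480x640x3 uint8, red, green, blue); there is no depth.
- vision.camera_params(name): a dict with "fovy" (degrees; the focal length in pixels is half the picture's height over the tangent of half this angle, whatever the lens; pixels are square), "cx", "cy" (the principal point, pixels), "R" (3x3) and "t" (3): a world point X has camera coordinates R X + t. Camera axes: x right, y down, z forward; pixel columns grow to the right and rows downward; lengths in m; the calibration is good to about 2 mm. The wrist camera is an equidistant fisheye: a pixel r from the principal point sees the ray r / f radians off the axis. A picture is of the moment at which its call begins: read the wrist's pose just before it. camera_params takes no time and is no camera call; for the wrist camera it gives the pose at the moment of the call.
A pose or a line that the arm cannot do raises bot.IKError and nothing moves.
- finish_job(): hands the job in; it is judged then, once.
Trained networks look in the newest picture that a camera, given by its name, has taken for a name from the list of things; names that differ only in an ending like _2 or _b are one class to them, and where a whole thing is asked for, a point or a joint stands for the part that bears it (a point fixed in the world has none). Each returns a list of dicts, best first, with "confidence" (0 to 1); they miss things now and then, are a little off and sometimes report something else, mostly with a low value. They report only what shows in the picture. A call takes as long as a camera call.
- nets.regions_of(camera, thing): "pixels" (480x640 bool, what is visible of it) and "position" ([row, column] in pixels, amid what is visible of it).
The state is a dict: "t": time; "qpos": joint angles; "qvel": joint speeds; "tau": joint torques, N m; "tcp_pos": TCP position; "orientation": TCP orientation; "contact_force": force on the tool from outside, world axes, zero at the start; "wrist_torque": the same for the moment, N m; "grip_width": opening from 0.0 (shut) to 1.0 (fully open); "finger_force": force on a finger pad.
Only numpy, scipy, OpenCV 4.12 (cv2) and the standard library are available. Lean on these libraries where they do the work, as an engineer would, in place of code of your own. Each camera call takes 0.05 s, during which the arm holds its last target. There are 200 camera calls.

## Working session

There is one attempt and no reset: what is moved stays moved. The work goes in short steps, each a Python script; the robot and the scene stay as the last script left them, time stands still between calls to the robot, and variables do not carry over. Pictures are saved under pics/ and viewed, at most 10 in all, crops included, and the job is handed in when it is done.

```bash
mkdir -p pics; ls; cat > h.py <<'E'
import numpy as np, cv2
from workcell import bot, claw, solver, monitor, vision, finish_job, nets
def save(im,name): cv2.imwrite('pics/'+name,cv2.cvtColor(im,cv2.COLOR_RGB2BGR))
def proj(p,X):
    f=240/np.tan(np.radians(p['fovy'])/2); c=np.atleast_2d(X)@np.array(p['R']).T+p['t']
    return np.c_[p['cx']+f*c[:,0]/c[:,2], p['cy']+f*c[:,1]/c[:,2]]
def back(p,uv,z):
    f=240/np.tan(np.radians(p['fovy'])/2); R=np.array(p['R']); uv=np.atleast_2d(uv)
    d=np.c_[(uv[:,0]-p['cx'])/f,(uv[:,1]-p['cy'])/f,np.ones(len(uv))]@R
    o=-R.T@np.array(p['t']); return o+d*((z-o[2])/d[:,2])[:,None]
E
python3 - <<'E'
from h import *
for c in ('scene','side'):
    im=vision.read_camera(c); p=vision.camera_params(c); save(im,c+'0.png'); np.save(c+'0.npy',im)
    print(c,p['fovy'],p['cx'],p['cy'],-np.array(p['R']).T@p['t'],np.array(p['R'])[2])
    for th in ('slat','planter','shell','pot','jar','trowel','dibber'):
        for r in nets.regions_of(c,th)[:2]:
            m=r['pixels']; ys,xs=np.nonzero(m); print(th,round(r['confidence'],2),np.round(r['position']),xs.min(),xs.max(),ys.min(),ys.max(),m.sum())
            np.save(f'm_{c}_{th}.npy',m) if r is not None and r['confidence']>.5 else 0
s=monitor.sense(); print(s['t'],s['tcp_pos'],s['orientation'],bot.tcp_to_tips,s['contact_force'])
E
```

```text
pics
workcell.py
scene 43.33216556346343 308.95994418983895 243.22905509023983 [ 1.0128568  -0.79264153  1.28956917] [-0.37795361  0.50036392 -0.77896535]
slat 0.97 [243. 377.] 353 421 199 269 893
slat 0.49 [302. 332.] 303 365 274 334 1626
planter 0.88 [347. 305.] 223 373 275 423 12976
shell 0.71 [351. 309.] 226 373 274 424 12016
pot 0.68 [146. 446.] 423 469 104 170 1838
jar 0.96 [395. 173.] 154 193 367 418 1533
trowel 0.77 [159. 336.] 305 372 147 173 743
trowel 0.39 [349. 307.] 226 373 275 423 11888
dibber 0.71 [333. 200.] 150 237 302 362 1114
side 51.662910539366365 318.9757251555941 242.60396934061822 [0.23177021 0.99498211 0.78977771] [ 0.16342049 -0.80393338 -0.5718259 ]
slat 0.84 [310. 250.] 226 278 260 354 1539
planter 0.56 [199. 287.] 232 338 161 241 6033
shell 0.9 [196. 280.] 232 332 159 240 5085
jar 0.97 [160. 346.] 337 358 142 181 768
trowel 0.7 [378. 364.] 266 426 365 394 2589
dibber 0.82 [204. 372.] 338 416 190 208 671
0.8 [6.25021731e-01 5.10831587e-06 2.56337433e-01] [2.22141151e+00 2.22139309e+00 1.17019582e-04] 0.025 [ 0.57987034 -0.51921415 -0.10327124]
```

View pics/scene0.png

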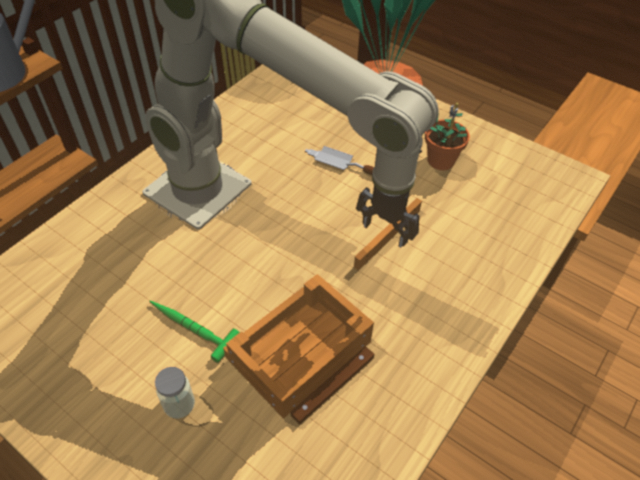

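View pics/side0.png

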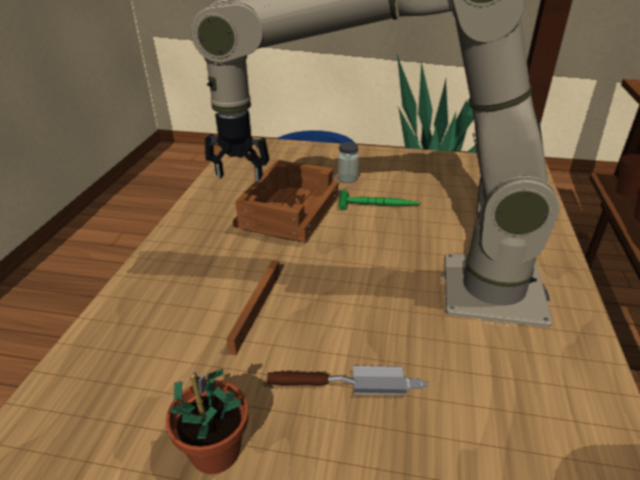

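The scene picture shows the planter around (305,350) with its open front toward the robot and dibber, and the loose slat at (385,235), partly behind the gripper. The side picture shows the slat clearly from (278,262) to (232,350) and the planter at (287,200). Next I'll fit rough poses from the masks.

```bash
cat >> h.py <<'E'
def box(x0,x1,y0,y1,z0,z1): return np.array([[x,y,z] for x in(x0,x1) for y in(y0,y1) for z in(z0,z1)])
SL=box(-.009,.009,-.14,.14,0,.045); PL=box(-.018,.170,-.14,.14,0,.105)
def wld(P,q):
    c,s=np.cos(q[2]),np.sin(q[2]); return P@np.array([[c,-s,0],[s,c,0],[0,0,1]]).T+[q[0],q[1],q[3] if len(q)>3 else 0]
def hullmask(p,P,pr=proj):
    m=np.zeros((480,640),np.uint8); h=cv2.convexHull(np.float32(pr(p,P)));cv2.fillConvexPoly(m,np.int32(np.round(h*16)),1,shift=4); return m>0
E
python3 - <<'E'
from h import *
from scipy.optimize import differential_evolution as DE
P={c:vision.camera_params(c) for c in('scene','side')}
def fit(model,views,b):
    def cost(q):
        r=0
        for c,m in views:
            h=hullmask(P[c],wld(model,q)); r+=1-(h&m).sum()/max(1,(h|m).sum())
        return r
    r=DE(cost,b,seed=1,maxiter=60,popsize=12); return r.x,r.fun
M=lambda c,t:np.load(f'm_{c}_{t}.npy')
print('slat',fit(SL,[('side',M('side','slat'))],[(.4,.9),(-.1,.5),(-1,1)]))
print('planter',fit(PL,[('side',M('side','planter')),('scene',M('scene','planter'))],[(.2,.9),(-.6,0.1),(-1.,1.)]))
p=vision.camera_params('wrist'); print({k:np.round(v,3) for k,v in p.items()}, -np.array(p['R']).T@p['t'])
for c,t,z in(('scene','pot',.08),('scene','jar',.06),('scene','dibber',.01),('scene','trowel',.01)):
    ys,xs=np.nonzero(M(c,t)); print(t,back(P[c],[xs.mean(),ys.mean()],z)[0].round(3))
E
```

```text
slat (array([ 0.54987581,  0.18057974, -0.06261158]), np.float64(0.05900430239704979))
planter (array([ 0.50637384, -0.23606883, -0.17756068]), np.float64(0.2211182639567919))
{'fovy': np.float64(65.706), 'cx': np.float64(324.49), 'cy': np.float64(235.749), 'R': array([[ 1.   , -0.   ,  0.   ],
       [-0.   , -0.95 ,  0.311],
       [ 0.   , -0.311, -0.95 ]]), 't': array([-0.625, -0.041,  0.38 ])} [0.62528299 0.07967577 0.37420769]
pot [0.512 0.542 0.08 ]
jar [ 0.435 -0.513  0.06 ]
dibber [ 0.344 -0.352  0.01 ]
trowel [0.26  0.346 0.01 ]
```

```bash
cat >> h.py <<'E'
from scipy.spatial.transform import Rotation as Ro
def ori(yaw): return (Ro.from_euler('z',yaw)*Ro.from_rotvec([np.pi/2**.5,np.pi/2**.5,0])).as_rotvec()
def projw(p,X):
    f=240/np.tan(np.radians(p['fovy'])/2); c=np.atleast_2d(X)@np.array(p['R']).T+p['t']
    r=np.hypot(c[:,0],c[:,1]); k=f*np.arctan2(r,c[:,2])/r
    return np.c_[p['cx']+k*c[:,0],p['cy']+k*c[:,1]]
E
python3 - <<'E'
from h import *
import pickle
D={}
for n,(x,y,z,a) in {'pl':(.56,-.22,.34,-.17),'sl':(.55,.14,.28,-.06)}.items():
    bot.goto([x,y,z],ori(a)); p=vision.camera_params('wrist'); im=vision.read_camera('wrist')
    save(im,n+'1.png'); D[n]=(p,im)
    for th in (('slat',) if n=='sl' else ('planter','shell','slat')):
        for r in nets.regions_of('wrist',th)[:2]:
            ys,xs=np.nonzero(r['pixels']); print(n,th,round(r['confidence'],2),xs.min(),xs.max(),ys.min(),ys.max(),len(xs))
            D.setdefault(n+th,r['pixels'])
    s=monitor.sense(); print(s['t'],s['tcp_pos'],s['contact_force'])
pickle.dump(D,open('D.pkl','wb'))
E
```

```text
pl planter 0.82 241 450 83 345 49259
pl planter 0.47 261 414 275 345 7569
pl shell 0.59 250 448 84 345 43917
1.9667 [ 0.56061583 -0.21817753  0.33927782] [-0.8968695   0.74668851  0.9533013 ]
sl slat 0.89 308 330 11 290 5301
3.4333 [0.55063602 0.13831047 0.28020849] [1.05619417 0.62646521 0.63798845]
```

View pics/pl1.png

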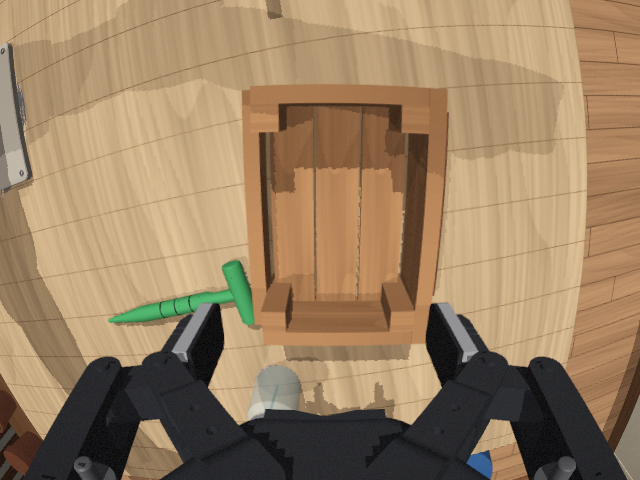

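View pics/sl1.png

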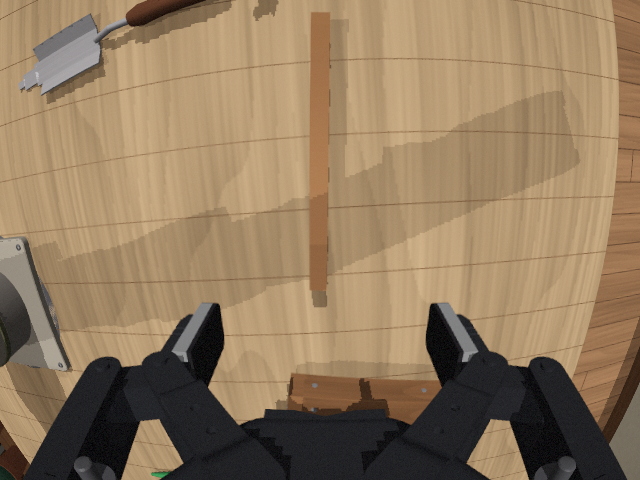

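The planter front, with the fitted slat's top edge, is on the left at columns 243–265. Its far (+y) end is at row 87 and its near end at row 345. The slat runs from (320,12) to (318,290), clear of everything. Next I'll refine both fits and check them with an overlay.

```bash
cat > fit.py <<'E'
from h import *
import pickle
from scipy.optimize import differential_evolution as DE
D=pickle.load(open('D.pkl','rb'))
FS=box(-.018,0,-.14,.14,0,.06); SH=box(0,.17,-.14,.14,0,.105)
def mk(p,boxes,q):
    m=np.zeros((480,640),bool)
    for b in boxes: m|=hullmask(p,wld(b,q),projw)
    return m
def fit(p,boxes,m,q0):
    f=lambda q:1-((h:=mk(p,boxes,q))&m).sum()/(h|m).sum()
    r=DE(f,[(q0[0]-.03,q0[0]+.03),(q0[1]-.03,q0[1]+.03),(q0[2]-.12,q0[2]+.12)],seed=1,maxiter=60,popsize=12); return r.x,r.fun
if __name__=='__main__':
    a=fit(D['sl'][0],[SL],D['slslat'],(.55,.18,-.06)); print('slat',a)
    b=fit(D['pl'][0],[FS,SH],D['plplanter'],(.506,-.236,-.17)); print('planter',b)
    im1=D['sl'][1].copy(); im2=D['pl'][1].copy()
    EP=[box(0,.17,.122,.14,0,.105),box(0,.17,-.14,-.122,0,.105),box(0,.001,-.095,.095,.1,.105)]
    def draw(im,p,b,q):
        s=3; return None
    def crop(im,p,bx,q,x0,x1,y0,y1,s):
        o=cv2.resize(im[y0:y1,x0:x1],None,fx=s,fy=s,interpolation=cv2.INTER_NEAREST)
        for B in bx:
            uv=((projw(p,wld(B,q))+.5-[x0,y0])*s).astype(int)
            for i in range(8):
                for k in (1,2,4):
                    if not i&k: cv2.line(o,tuple(map(int,uv[i])),tuple(map(int,uv[i|k])),(0,255,255),1)
        return o
    A=crop(im2,D['pl'][0],[FS]+EP[:2],b[0],230,460,75,355,2)
    B=crop(im1,D['sl'][0],[SL],a[0],270,370,0,280,2)
    save(np.hstack([A,B]),'ov.png'); np.save('q.npy',[a[0],b[0]])
E
python3 fit.py
```

```text
slat (array([ 0.54755462,  0.18230499, -0.07442295]), np.float64(0.030880177514792884))
planter (array([ 0.4958376 , -0.23242254, -0.17962846]), np.float64(0.1296797294609111))
```

View pics/ov.png

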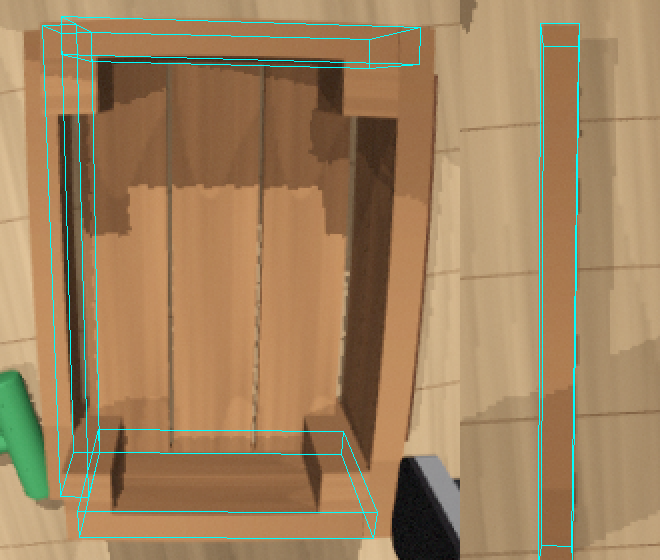

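The slat overlay matches well. The planter overlay is off because the back slat sits behind the 170 mm depth, so I'll refit with that included.

```bash
python3 - <<'E'
import fit; from fit import *
p,im=D['pl']; m=D['plplanter'];q=np.load('q.npy')
hsv=cv2.cvtColor(im,cv2.COLOR_RGB2HSV)
out=None
for d in (.17,.188):
    for net,mm in(('net',m),):
        b=fit.fit(p,[FS,box(0,d,-.14,.14,0,.105)],mm,(.49,-.236,-.17)); print(d,net,b)
        if out is None or b[1]<out[1]: out=(*b,d)
b=out
o=cv2.resize(im[75:355,225:460],None,fx=2.1,fy=2.1,interpolation=cv2.INTER_CUBIC)
for B,c in((FS,(0,255,255)),(box(0,b[2],-.14,.14,0,.105),(255,255,0))):
    uv=((projw(p,wld(B,b[0]))+.5-[225,75])*2.1).astype(int)
    for i in range(8):
        for k in (1,2,4):
            if not i&k: cv2.line(o,tuple(map(int,uv[i])),tuple(map(int,uv[i|k])),c,1)
print(uv)
m2=cv2.resize((m*255).astype(np.uint8)[75:355,225:460],None,fx=1.25,fy=1.25)
o2=np.zeros((o.shape[0],m2.shape[1],3),np.uint8);o2[:m2.shape[0]]=m2[...,None]
save(np.hstack([o,o2]),'ov2.png'); q[1]=b[0]; np.save('q.npy',q)
E
```

```text
Traceback (most recent call last):
AttributeError: 'function' object has no attribute 'fit'
```

```bash
cat > f2.py <<'E'
from fit import *
p,im=D['pl']; m=D['plplanter'];q=np.load('q.npy')
out=None
for d in (.17,.188):
    b=fit(p,[FS,box(0,d,-.14,.14,0,.105)],m,(.49,-.236,-.17)); print(d,b)
    if out is None or b[1]<out[1]: out=(*b,d)
b=out
o=cv2.resize(im[75:355,225:460],None,fx=2.1,fy=2.1,interpolation=cv2.INTER_CUBIC)
for B,c in((FS,(0,255,255)),(box(0,b[2],-.14,.14,0,.105),(255,255,0))):
    uv=((projw(p,wld(B,b[0]))+.5-[225,75])*2.1).astype(int)
    for i in range(8):
        for k in (1,2,4):
            if not i&k: cv2.line(o,tuple(map(int,uv[i])),tuple(map(int,uv[i|k])),c,1)
m2=cv2.resize((m*255).astype(np.uint8)[75:355,225:460],None,fx=1.25,fy=1.25)
o2=np.zeros((o.shape[0],m2.shape[1],3),np.uint8);o2[:m2.shape[0]]=m2[...,None]
save(np.hstack([o,o2]),'ov2.png'); q[1]=b[0]; np.save('q.npy',q)
E
python3 f2.py
```

```text
0.17 (array([ 0.49752224, -0.23278245, -0.17818156]), np.float64(0.1292966263526416))
0.188 (array([ 0.48728678, -0.23211161, -0.16593872]), np.float64(0.05476919406783032))
```

View pics/ov2.png

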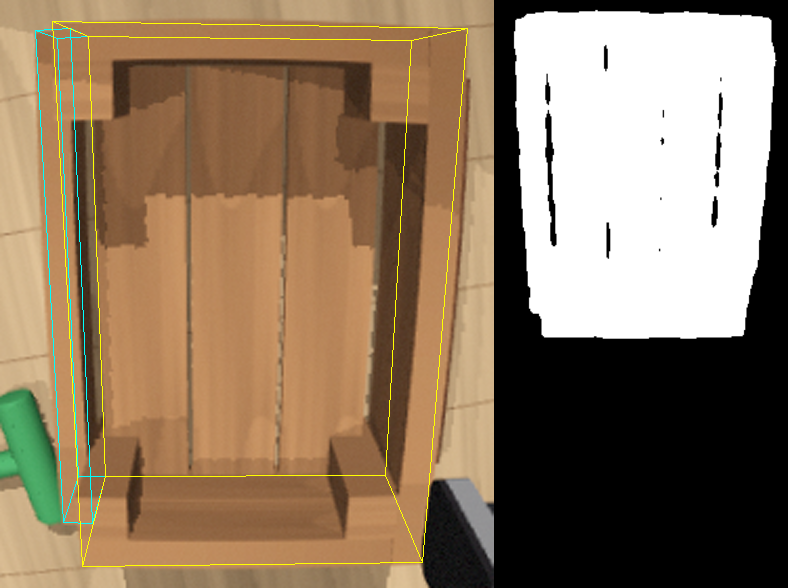

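The fit is now close, with about 3 px left over at the front edge. I'll refine it on image gradients along the known edges.

```bash
cat > f3.py <<'E'
from fit import *
from scipy.ndimage import map_coordinates
from scipy.optimize import minimize
p,im=D['pl']; q=np.load('q.npy')
g=cv2.GaussianBlur(im.astype(np.float32),(0,0),1.2)
gx=cv2.Sobel(g,cv2.CV_32F,1,0).transpose(2,0,1); gy=cv2.Sobel(g,cv2.CV_32F,0,1).transpose(2,0,1)
L=lambda a,b,n=60:np.linspace(a,b,n)
segs={'fs_out':L((-.018,-.1,.06),(-.018,.13,.06)),'fs_+y':L((-.017,.14,.06),(-.001,.14,.06),10),
'ep+':L((.01,.14,.105),(.18,.14,.105)),'ep-':L((.01,-.14,.105),(.165,-.14,.105)),
'f+':L((0,.097,.105),(0,.138,.105),25),'f-':L((0,-.138,.105),(0,-.097,.105),25),
'in+':L((.03,.122,.105),(.14,.122,.105)),'in-':L((.03,-.122,.105),(.14,-.122,.105)),
'post+':L((.003,.095,.105),(.024,.095,.105),20),'back':L((.188,-.08,.105),(.188,.13,.105))}
def score(q,each=False):
    r={}
    for k,s in segs.items():
        uv=projw(p,wld(s,q)); t=np.gradient(uv,axis=0); n=np.c_[-t[:,1],t[:,0]]/np.linalg.norm(t,axis=1)[:,None]
        S=lambda G:np.array([map_coordinates(c,[uv[:,1],uv[:,0]],order=1) for c in G])
        r[k]=np.abs((S(gx)*n[:,0]+S(gy)*n[:,1]).mean(1)).sum()
    return r if each else sum(np.sqrt(v) for v in r.values())
from scipy.optimize import differential_evolution as DE
r=DE(lambda v:-score(v),[(q[1][0]-.012,q[1][0]+.012),(q[1][1]-.012,q[1][1]+.012),(q[1][2]-.05,q[1][2]+.05)],seed=2)
print(r.x,-r.fun,score(q[1])); a,b=score(r.x,1),score(q[1],1); print({k:(int(a[k]),int(b[k])) for k in a})
# per-edge offset (m along local normal) that maximises gradient
for k,s in segs.items():
    ax=1 if k in('ep+','ep-','in+','in-','post+','fs_+y') else 0
    best=[]
    for d in np.arange(-.008,.0081,.0005):
        s0=segs[k]; s1=s0.copy(); s1[:,ax]+=d; segs[k]=s1; best.append((score(r.x,1)[k],d)); segs[k]=s0
    print(k,'xy'[ax],round(max(best)[1]*1000,1),end='; ')
np.save('q3.npy',[q[0],r.x])
E
python3 f3.py
```

```text
[ 0.4882524  -0.2332923  -0.16366431] 127.77193903037606 118.922060155112
{'fs_out': (139, 175), 'fs_+y': (107, 109), 'ep+': (199, 157), 'ep-': (94, 95), 'f+': (25, 32), 'f-': (39, 61), 'in+': (458, 374), 'in-': (219, 227), 'post+': (365, 297), 'back': (228, 59)}
fs_out x -1.0; fs_+y y 0.5; ep+ y -0.5; ep- y 0.5; f+ x -8.0; f- x -1.5; in+ y 0.0; in- y 0.5; post+ y 0.0; back x 1.0;
```

```bash
cat > f4.py <<'E'
from f3 import *
p,im=D['sl']
import f3; f3.p=p
g=cv2.GaussianBlur(im.astype(np.float32),(0,0),1.0)
f3.gx=cv2.Sobel(g,cv2.CV_32F,1,0).transpose(2,0,1); f3.gy=cv2.Sobel(g,cv2.CV_32F,0,1).transpose(2,0,1)
f3.segs={'l':L((-.009,-.135,.045),(-.009,.135,.045)),'r':L((.009,-.135,.045),(.009,.135,.045)),
'+':L((-.008,.14,.045),(.008,.14,.045),12),'-':L((-.008,-.14,.045),(.008,-.14,.045),12)}
s0=q[0]; r=DE(lambda v:-f3.score(v),[(s0[0]-.008,s0[0]+.008),(s0[1]-.008,s0[1]+.008),(s0[2]-.03,s0[2]+.03)],seed=2)
print('slat refined',r.x,f3.score(r.x,1)); Q=np.load('q3.npy'); Q[0]=r.x; np.save('q3.npy',Q)
E
python3 f4.py | tail -1
python3 - <<'E'
from h import *
x,y,a=np.load('q3.npy')[0]
claw.gripper_to(1.0,60)
bot.goto([x,y,.16],ori(a)); bot.movel([x,y,.06],feed=.1)
c=bot.movel([x,y,.033],feed=.05,contact_N=8); s=monitor.sense(); print(c,s['tcp_pos'],s['contact_force'].round(2) if hasattr(s['contact_force'],'round') else s['contact_force'])
claw.gripper_to(0.0,60); s=monitor.sense(); print(s['grip_width'],s['finger_force'],s['contact_force'],s['tcp_pos'])
bot.movel([x,y,.20],feed=.12); s=monitor.sense(); print(s['t'],s['grip_width'],s['finger_force'],s['contact_force'],s['wrist_torque'])
p=vision.camera_params('wrist'); im=vision.read_camera('wrist'); save(im,'held.png')
import pickle; pickle.dump((p,im,s),open('held.pkl','wb'))
E
```

```text
fs_out x -1.0; fs_+y y 0.5; ep+ y -0.5; ep- y 0.5; f+ x -8.0; f- x -1.5; in+ y 0.0; in- y 0.5; post+ y 0.0; back x 1.0; slat refined [ 0.54857474  0.1816562  -0.07289162] {'l': np.float64(218.69018280777198), 'r': np.float64(121.43621824526684), '+': np.float64(253.36651633588184), '-': np.float64(81.8135510583962)}
False [0.54862962 0.18168262 0.03298513] [ 0.08  0.38 -0.38]
0.20500034446827575 59.156604409217834 [-0.15455024  0.74447716  1.97622841] [0.54877343 0.18171915 0.03323179]
8.2333 0.20056994999968228 58.75325918197632 [ 0.24650925  0.3495756  -1.17788958] [ 0.03617135 -0.03640887 -0.03295857]
```

View pics/held.png

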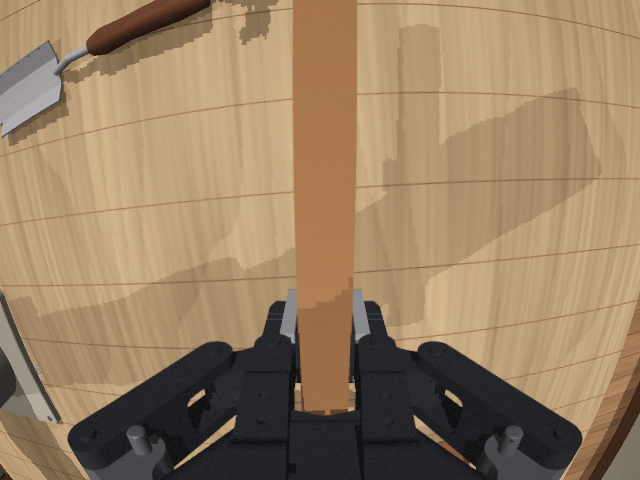

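The slat is held squarely at mid-length between the pads at (325,320). Its weight reads about 1.2 N. Now I'll move above the seat, 6 mm in front of the plane, and lower until it touches.

```bash
cat >> h.py <<'E'
def seat(dx,z,q,dy=0):
    c,s=np.cos(q[2]),np.sin(q[2]); return [q[0]+c*dx-s*dy, q[1]+s*dx+c*dy, z]
def st(q):
    S=[monitor.sense()]
    for _ in range(5): bot.pause(.03); S.append(monitor.sense())
    F=np.mean([s['contact_force'] for s in S],0); T=np.mean([s['wrist_torque'] for s in S],0)
    return Ro.from_euler('z',-q[2]).apply(F),Ro.from_euler('z',-q[2]).apply(T),S[-1]
E
python3 - <<'E'
from h import *
q=np.load('q3.npy')[1]
bot.goto(seat(-.015,.20,q),ori(q[2])); bot.movel(seat(-.015,.125,q),feed=.1); bot.pause(.3)
F0,T0,s=st(q); print('free',F0.round(2),T0.round(3),s['t']); np.save('free.npy',[F0,T0])
c=bot.movel(seat(-.015,.085,q),feed=.02,contact_N=3); bot.pause(.2)
F,T,s=st(q); print(c,s['tcp_pos'],(F-F0).round(2),(T-T0).round(3),s['t'])
im=vision.read_camera('scene'); im2=vision.read_camera('side'); np.save('s2.npy',im);np.save('d2.npy',im2)
A=cv2.resize(im[265:430,210:385],(525,495),interpolation=cv2.INTER_CUBIC); B=cv2.resize(im2[130:255,215:345],(260,250),interpolation=cv2.INTER_CUBIC)
o=np.zeros((495,785,3),np.uint8);o[:,:525]=A;o[:250,525:]=B; save(o,'seat1.png')
E
```

```text
free [-0.28  0.13 -1.33] [-0.011  0.015 -0.008] 11.2
True [ 0.47347116 -0.23082875  0.09316635] [-0.71 -0.25  6.25] [ 0.046  0.113 -0.017] 13.0
```

View pics/seat1.png

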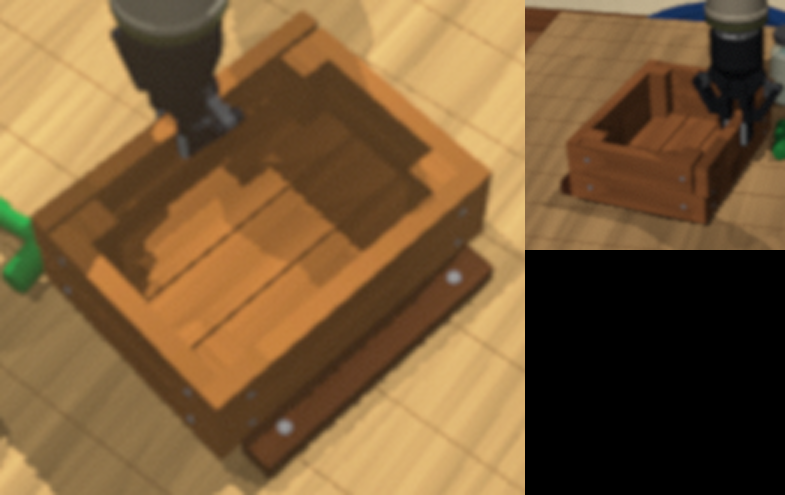

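The slat touches the fitted slat's edge at z = 0.0932, as predicted, and it looks parallel. Now I'll ease the down force, slide in and feed the push.

```bash
cat > push.py <<'E'
from h import *
q=np.load('q3.npy')[1]; F0,T0=np.load('free.npy')
z=.0932; 
for i in range(8):
    F,T,s=st(q); print('z',round(z,5),(F-F0).round(2))
    fz=(F-F0)[2]
    if fz<2.2: break
    z+=.0002 if fz<4 else .0004
    bot.movel(seat(-.015,z,q),feed=.01)
c=bot.movel(seat(-.002,z,q),feed=.006,contact_N=3); 
F,T,s=st(q); d=Ro.from_euler('z',-q[2]).apply(np.array(s['tcp_pos'])-[q[0],q[1],0])
print(c,'local',d.round(5),(F-F0).round(2),(T-T0).round(3),s['t'],s['grip_width'])
np.save('loc.npy',[d[0],z])
E
python3 push.py
```

```text
z 0.0932 [-0.37  0.43  6.05]
z 0.0936 [-0.2  -0.13 -0.07]
True local [-1.102e-02  2.000e-05  9.320e-02] [-0.39 -0.17  5.5 ] [-0.06   0.071 -0.034] 14.8917 0.19931289024189655
```

```bash
python3 - <<'E'
from h import *
q=np.load('q3.npy')[1]; F0,T0=np.load('free.npy')
def rep(t):
    F,T,s=st(q); d=Ro.from_euler('z',-q[2]).apply(np.array(s['tcp_pos'])-[q[0],q[1],0]); print(t,d.round(5),(F-F0).round(2),(T-T0).round(3),round(s['t'],2))
rep('now')
for x,z in((-.011,.0935),(-.011,.0937),(-.010,.0937),(-.009,.0937),(-.0085,.0937)):
    bot.movel(seat(x,z,q),feed=.01); rep((x,z))
E
```

```text
now [-1.105e-02  4.000e-05  9.319e-02] [-0.21 -0.18  6.66] [-0.068  0.043 -0.021] 15.06
(-0.011, 0.0935) [-1.120e-02  6.000e-05  9.327e-02] [ 0.28 -0.05  0.74] [-0.065 -0.016  0.012] 15.47
(-0.011, 0.0937) [-1.105e-02  1.000e-05  9.365e-02] [ 0.25  0.12 -0.01] [ 0.007 -0.03  -0.01 ] 15.89
(-0.01, 0.0937) [-1.071e-02 -3.000e-05  9.347e-02] [-4.7   0.54  3.07] [ 0.119  0.938 -0.18 ] 16.31
(-0.009, 0.0937) [-1.069e-02 -1.000e-05  9.333e-02] [-10.28   1.32   6.39] [ 0.197  1.895 -0.162] 16.73
(-0.0085, 0.0937) [-1.070e-02 -1.000e-05  9.332e-02] [-13.56   1.83   9.43] [ 0.278  2.453 -0.155] 17.14
```

The panels are at local x ≈ -10.7 mm, so the plane is 1.7 mm nearer than estimated. Both ends share the push, since the moment is small. I'll ease back and check in both fixed views that the ends are flush before the real push.

```bash
python3 - <<'E'
from h import *
q=np.load('q3.npy')[1]; F0,T0=np.load('free.npy')
bot.movel(seat(-.0104,.0938,q),feed=.01)
F,T,s=st(q); print((F-F0).round(2),(T-T0).round(3),s['tcp_pos'],round(s['t'],2))
from scipy.ndimage import map_coordinates
qc=q.copy(); qc[:2]=seat(-.0017,0,q)[:2]
tiles=[]
for cam,sg in(('side',1),('scene',-1)):
    p=vision.camera_params(cam); g=np.mean([vision.read_camera(cam).astype(float) for _ in range(4)],0)
    for name,x0,x1 in(('slat',-.016,-.003),('panel',.004,.05),('panel2',.05,.16)):
        res=[]
        D=np.arange(-.012,.0121,.00025); prof=[]
        for d in D:
            X=np.c_[np.linspace(x0,x1,40),np.full(40,sg*.14+d),np.full(40,.105)]; uv=proj(p,wld(X,qc))
            prof.append([map_coordinates(g[...,k],[uv[:,1],uv[:,0]],order=1).mean() for k in range(3)])
        prof=np.array(prof); gr=np.abs(np.gradient(prof,axis=0)).sum(1); w=np.where(gr>gr.max()*.5,gr,0)
        print(cam,name,'peak',round(D[gr.argmax()]*1e3,2),'centroid',round((w*D).sum()/w.sum()*1e3,2),gr.max().round(2), prof[::12].sum(1).astype(int))
    c=proj(p,wld(np.array([[-.009,sg*.14,.105]]),qc)).astype(int)[0]; print(c)
    tiles.append(cv2.resize(g[c[1]-25:c[1]+25,c[0]-25:c[0]+25].astype(np.uint8),(390,390),interpolation=cv2.INTER_CUBIC))
save(np.hstack(tiles),'ends.png')
E
```

```text
[-4.87 -0.21  1.38] [ 0.128  0.88  -0.174] [ 0.47768379 -0.23157716  0.09364813] 17.65
side slat peak 1.0 centroid 2.01 0.76 [172 172 174 180 187 196 204 210 214]
side panel peak -2.5 centroid 1.08 0.29 [199 201 203 205 208 210 210 208 205]
side panel2 peak -12.0 centroid -1.25 0.96 [217 226 231 230 224 215 205 200 198]
[301 212]
scene slat peak -1.25 centroid -2.15 3.48 [210 219 225 227 232 250 254 255 255]
scene panel peak 0.5 centroid 0.56 3.79 [195 189 189 191 220 259 271 277 282]
scene panel2 peak -0.25 centroid -0.04 9.85 [184 183 176 187 277 362 376 376 376]
[222 340]
```

View pics/ends.png

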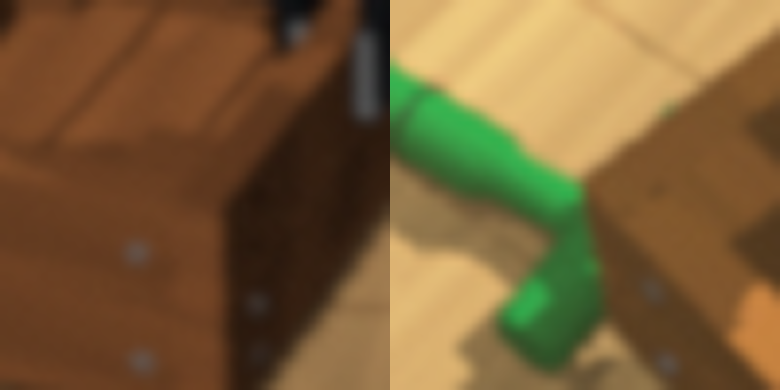

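The slat end and panel end line up at both corners, at about (222,212) in the left tile and (585,185) in the right, with no visible jog. Edge fits agree to about 1–2 mm with opposite signs, so I count the ends as flush. Now the push loop and hold.

```bash
cat > hold.py <<'E'
from h import *
q=np.load('q3.npy')[1]; F0,T0=np.load('free.npy')
x,z=-.0104,.0938; t0=None
for i in range(40):
    F,T,s=st(q); f=F-F0; fx=-f[0]
    if i%4==0 or t0 is None: print(round(s['t'],2),f.round(2),(T-T0)[2].round(3),round(x*1e3,2),round(z*1e3,2),np.round(s['tcp_pos'][2],5))
    ok=abs(fx-10.5)<.8 and .3<f[2]<3
    if not ok:
        if abs(fx-10.5)>1.5: t0=None
        x+=np.clip((10.5-fx)/6.5*.6,-.4,.4)*1e-3; z+=np.clip((f[2]-1.5)/18*.7,-.2,.2)*1e-3
        bot.movel(seat(x,z,q),feed=.01)
    else:
        t0=t0 or s['t']
        if s['t']-t0>5: break
        bot.pause(.25)
print('held',t0,s['t'],f.round(2),s['grip_width'],x,z)
E
python3 hold.py
```

```text
18.22 [-5.01  0.    1.63] -0.212 -10.4 93.8 0.09366
18.63 [-7.42  0.22  3.42] -0.181 -10.0 93.8 0.09368
19.05 [-8.69  0.72  4.07] -0.156 -9.72 93.88 0.09365
19.47 [-9.37  0.35  4.06] -0.174 -9.55 93.98 0.09369
19.88 [-9.    0.58  3.68] -0.134 -9.44 94.08 0.09368
20.3 [-9.92  0.3   3.37] -0.176 -9.31 94.16 0.09366
20.72 [-9.46  0.37  3.23] -0.155 -9.25 94.24 0.09368
21.13 [-9.53  0.56  2.48] -0.183 -9.16 94.3 0.09367
21.55 [-9.9   0.35  2.99] -0.158 -9.07 94.34 0.09368
23.22 [-10.07   0.58   2.59] -0.157 -9.07 94.34 0.0937
24.88 [-10.07   0.35   2.6 ] -0.146 -9.07 94.34 0.09368
26.55 [-10.02   0.25   2.54] -0.15 -9.01 94.4 0.09368
held 21.55 26.9667 [-9.89  0.86  2.52] 0.19906751664917308 -0.009006950962014032 0.09440395295051444
```

The push is steady at 10 N, but TCP z (0.0937) is about 0.4 mm above the height where it touched (0.0933). The slat may be hanging by friction, just clear of the edge. I'll ease off, seat it properly, then press and hold again.

```bash
cat > hold2.py <<'E'
from h import *
q=np.load('q3.npy')[1]; F0,T0=np.load('free.npy')
def rep(x,z):
    F,T,s=st(q); f=F-F0; print(round(s['t'],2),f.round(2),(T-T0)[2].round(3),round(x*1e3,2),round(z*1e3,2),np.round(s['tcp_pos'][2],5)); return f,s
x,z=-.0112,.0937
bot.movel(seat(x,z,q),feed=.01); f,s=rep(x,z)
for i in range(8):
    if f[2]>1.5: break
    z-=.0001; bot.movel(seat(x,z,q),feed=.01); f,s=rep(x,z)
t0=None
for i in range(45):
    fx=-f[0]
    ok=abs(fx-10.5)<.7 and .3<f[2]<4
    if not ok:
        if abs(fx-10.5)>1.5: t0=None
        x+=np.clip((10.5-fx)/6.5*.6,-.4,.3)*1e-3; z+=np.clip((f[2]-2.2)/18*.8,-.1,.2)*1e-3
        bot.movel(seat(x,z,q),feed=.01)
    else:
        t0=t0 or s['t']
        if s['t']-t0>5: break
        bot.pause(.3)
    f,s=rep(x,z)
print('held',t0,s['t'],s['grip_width'],s['finger_force'])
E
python3 hold2.py
```

```text
27.52 [-0.54 -0.34 -0.74] -0.108 -11.2 93.7 0.09384
27.93 [ 0.25 -0.1   0.12] -0.03 -11.2 93.6 0.09368
28.35 [ 0.31 -0.48  0.27] 0.03 -11.2 93.5 0.09351
28.77 [ 0.55 -0.12  0.25] 0.01 -11.2 93.4 0.09339
29.18 [0.08 0.11 0.24] -0.01 -11.2 93.3 0.09332
29.6 [0.08 0.19 0.89] -0.011 -11.2 93.2 0.09321
30.02 [-0.93  1.03  3.44] -0.004 -11.2 93.1 0.09323
30.43 [-2.74  0.98  5.33] -0.018 -10.9 93.16 0.09319
30.85 [-3.92  0.69  5.04] -0.177 -10.6 93.29 0.09323
31.27 [-4.93  1.01  4.82] -0.185 -10.3 93.42 0.09322
31.68 [-6.23  1.42  4.93] -0.205 -10.0 93.54 0.09322
32.1 [-7.1   1.26  5.12] -0.176 -9.7 93.66 0.09323
32.52 [-7.84  1.11  5.42] -0.193 -9.4 93.79 0.09323
32.93 [-9.05  1.46  4.94] -0.197 -9.15 93.93 0.09323
33.35 [-9.43  1.35  4.84] -0.145 -9.02 94.05 0.09322
33.77 [-9.63  0.81  4.02] -0.168 -8.92 94.17 0.09322
34.18 [-9.68  1.    3.42] -0.166 -8.84 94.25 0.09325
34.6 [-9.45  1.08  3.29] -0.177 -8.77 94.31 0.09326
35.02 [-10.06   1.14   3.18] -0.154 -8.67 94.35 0.09324
35.48 [-10.11   0.79   3.38] -0.179 -8.67 94.35 0.09326
35.95 [-9.7   1.16  3.24] -0.153 -8.67 94.35 0.09325
36.37 [-10.31   1.4    2.94] -0.185 -8.6 94.4 0.09325
36.83 [-9.75  1.08  3.27] -0.167 -8.6 94.4 0.09324
37.25 [-10.15   1.24   2.97] -0.141 -8.53 94.45 0.09327
37.72 [-10.26   1.36   3.01] -0.142 -8.53 94.45 0.09325
38.18 [-10.35   0.87   2.95] -0.171 -8.53 94.45 0.09324
38.65 [-10.     1.34   2.7 ] -0.141 -8.53 94.45 0.09326
39.12 [-9.9   1.05  2.65] -0.172 -8.53 94.45 0.09324
39.58 [-10.07   1.1    2.86] -0.17 -8.53 94.45 0.09324
40.05 [-9.93  1.04  2.89] -0.176 -8.53 94.45 0.09324
held 35.0167 40.05 0.2031986740796493 59.50003445148468
```

It is now seated at z = 0.0932, pressed at 10 N and steady. I'll add about 0.6 N to make up for edge friction, hold 4 s more, take a last look and hand in.

```bash
python3 - <<'E'
from h import *
q=np.load('q3.npy')[1]; F0,T0=np.load('free.npy')
bot.movel(seat(-.0084,.0945,q),feed=.01)
for i in range(5):
    bot.pause(.7); F,T,s=st(q); print(round(s['t'],2),(F-F0).round(2),(T-T0)[2].round(3),s['tcp_pos'][2].round(5))
im=vision.read_camera('side'); save(np.hstack([cv2.resize(im[130:255,215:345],(390,375)),cv2.resize(vision.read_camera('scene')[265:430,210:385],(398,375))]),'final.png')
E
```

```text
41.17 [-10.81   1.2    2.98] -0.163 0.09322
42.03 [-10.39   1.01   3.23] -0.159 0.09325
42.9 [-10.81   0.92   3.35] -0.157 0.09326
43.77 [-10.66   1.37   3.27] -0.142 0.09325
44.63 [-10.49   0.94   3.43] -0.172 0.09326
```

View pics/final.png

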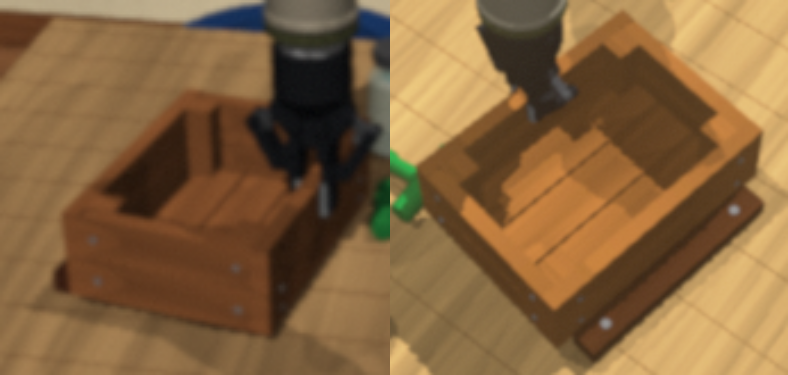

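The slat is in the open place: its top is level with the panel tops, both ends are flush, and there is no gap to the panels at (275,245) on the left or (425,165) on the right.

```bash
python3 -c "
from workcell import finish_job; print(finish_job())"
```

```text
the job is handed in; nothing more can be done
None
```

The slat is seated on the fitted slat's edge and still held against both end panels; the wrist sensor has read a steady 10–11 N for about 9 s. The ends look flush in the camera views (good to about 1–2 mm), I left the other things on the table alone, and the job is handed in.

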